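# Timed temperature reading through the jar's guide

## Robot

A 6-joint arm with a two-finger parallel gripper is mounted at the origin on the work surface. World frame = base frame: x ahead of the robot, y to its left, z up, the work surface at z = 0. Lengths are in m, angles in rad, forces in N, time in s.
With the tool pointing down it reaches from about 0.425 to 0.95 m from the base axis. Payload 3.5 kg.
Tool frame: the origin (TCP) lies midway between the tips of the shut fingers; the grasp point (between the pads) lies 19 mm behind it (ctrl.hold_point_z is the distance from the TCP to the grasp point, in m); z points along the fingers, y is the line along which they close (so a half turn about z gives the same grasp; the last joint's range is limited). The gripper opens to 85 mm and grips with 20 to 120 N. Pads are 22 mm wide; open, the fingers measure 114 mm over their backs; the gripper's body (76 mm by 85 mm) begins 54 mm behind the grasp point. The pads swing forward as they close: fully open they stand 13 mm farther back than shut.
Start: joints at [0.978, 0.286, 1.577, -0, 1.279, -0.15], TCP at [0.289, 0.61, 0.231] pointing down, gripper open.
Joint ranges: [-2.77, 2.77], [-0.9, 2.22], [0.21, 2.48], [-1.53, 4.67], [0.24, 2.81], [-2.84, 2.84]. Speed limits (rad/s): [2.79, 2.79, 3.14, 3.14, 3.14, 3.14].

## Interface

Orientations are given as a unit quaternion [x, y, z, w].
In Python, from plant import readout, cams, sign_off, ctrl gives the robot as it stands. The module is installed in compiled form; this text tells all that it offers.
- The arm moves only by the tool step_arm, never from a script. Its argument "increments" is a list of rows, each a list of 2 entries, a list of its own where there are three numbers: the shift along the world's x, y, z in mm, then the turn, a rotation vector about the world's x, y, z in rad. In form: [[[x, y, z], [rx, ry, rz]], ...]. A call has 1 to 8 rows; each row shifts and turns the commanded pose from where the row before left it; what a row does not reach is not made up. A row lasts 1/12 s, in which the tool goes at most 41.7 mm and 7.16 degrees, less where a joint would pass 70% of its speed; a pose out of reach is approached as far as the arm can. A call is refused whole if a number of a shift passes 41.7 or a number of a turn 0.125, either way. A call with a gripper value outside its range is refused whole. "fingers" is the opening, from -1 (shut) to 1 (fully open), set as the call begins (left out, the last holds). The fingers move at their own pace and stop on an object; "grip_force" is the grip in N (left out, the last holds). Time passes only in rows, so rows that do not move let the fingers close. It gives the time, the measured TCP pose, the force, the opening and the grip force at its end, in the units of the state.
- readout.get_state(): the state, without advancing time (a new reading comes with each control period).
- cams.read_camera(name): name is "scene" or "top" or "wrist"; returns the picture (480x640x3 uint8, red, green, blue); there is no depth.
- cams.get_calibration(name): a dict with "fx", "fy", "cx", "cy" (pixels), "eye" and "rotation" of the camera in the world; the wrist camera has in their place "T_tool_cam" (4x4, takes a point from camera to tool coordinates, whose origin is the TCP and whose axes are the flange's). Camera axes: x right, y up, looking along -z (the intrinsics and any distortion apply to the point x, -y, -z); pixel columns grow to the right and rows downward; lengths in m; the calibration is good to about 2 mm. The wrist camera is an equidistant fisheye: a pixel r from the principal point sees the ray r / f radians off the axis. A picture is of the moment at which its call begins: read the wrist's pose just before it. get_calibration takes no time and is no camera call.
- sign_off(): hands the job in; it is judged then, once.
The state is a dict: "time": time; "qpos": joint angles; "dq": joint speeds; "joint_efforts": joint torques, N m; "eef_pos": TCP position; "tcp_rot": TCP orientation; "contact_force": force on the tool from outside, world axes, zero at the start; "wrist_torque": the same for the moment, N m; "opening": opening from 0.0 (shut) to 1.0 (fully open); "finger_force": force on a finger pad.
Only numpy, scipy, OpenCV 4.12 (cv2) and the standard library are available. Lean on these libraries where they do the work, as an engineer would, in place of code of your own. Each camera call takes 0.05 s, during which the arm holds its last target. There are 200 camera calls.

## Task

Take a timed temperature reading: first press the bench timer's plunger fully down to its stop and let it spring back up, then lift the thermometer probe out of its stand by the handle and lower its rod, upright, through the guide hole in the jar's cover, never touching the cover or the jar, until the black band on the rod is level with the rim of the guide. Finish while still holding the probe there, still and centred in the hole; do not let go. Leave everything else on the bench where it stands.

Things in the scene. Friction and masses are not known exactly. Their poses are not given: they have to be found in the camera images.
- plunger (a joint): Travel of the timer's spring plunger: 0 up (rest), 0.010 m fully down at its stop. The spring needs about 2 N to start and 6 N at the stop, and returns the plunger by itself.
- plunger_top (a point): Centre of the top face of the plunger head, a steel disc 30 mm across and 8 mm thick, 70 mm above the bench when up; it moves straight down. It stands on the top of the timer, a flat grey box 85 x 120 x 45 mm (fixed to the bench) with a dark display beside the plunger.
- probe: Wireless thermometer probe, 85 g, loose: steel rod 8 mm across, 110 mm long, under a grey box handle 30 mm (its x) by 24 mm (its y) by 62 mm high. Origin at the rod's tip, z up the rod. A black band 4 mm high circles the rod, its middle 60 mm above the tip. It starts upright, the rod in the stand's tube, the handle resting on the tube's top, its middle 149 mm above the bench.
- probe_tip (a point): Lower end of the probe's rod, on its axis (same point and axes as probe).
- probe_grip (a point): Middle of the probe's handle, 141 mm above the tip on the rod's axis; its y axis is the 24 mm width, its x axis the 30 mm width.
- stand: Probe stand, fixed: a dark disc foot 90 mm across and 6 mm thick with an upright aluminium tube, 32 mm outside, 16 mm bore, top 118 mm above the bench. Origin under the foot's centre. The rod must rise 110 mm to come clear of the tube.
- station: Slim magnetic stirrer 150 x 130 x 26 mm (fixed) with a covered glass jar 90 mm across on it; the white cover is 98 mm across, its top 106 mm above the bench, with a black stopper on either side of the raised guide (34 mm from its axis, up to 122 mm above the bench). Origin under the stirrer's centre.
- guide_rim (a point): Centre of the mouth of the guide hole, 126 mm above the bench: a white upright collar in the middle of the jar's cover, 34 mm outside, with an 18 mm bore, 28 mm deep, opening into the empty jar (jar floor 94 mm below the rim). z up along the bore.
- amber_bottle: Bystander: amber bottle, 64 mm across, about 140 mm tall. Origin under its centre.
- white_jar: Bystander: white jar, 54 mm across, 75 mm tall. Origin under its centre.
- beaker: Bystander: glass beaker, 66 mm across, 70 mm tall. Origin under its centre.
- vial: Bystander: small glass vial, 24 mm across, 45 mm tall. Origin under its centre.
- spatula: Bystander: steel lab spatula 170 mm long, 10 mm wide, lying flat. Origin under its centre, x along it.
There are look-alikes about, which are no part of the job. Leave any green look-alike of the station alone. Several things have the shape of the probe; the one meant has the colours described above.

How it is judged:
By the outcome, as a careful person would: the job done as asked, in the order asked, and still so for the second after the job is handed in, while the arm keeps its last pose, push and grip.
It also fails if it takes over 56 s, if anything falls off the work surface, if the arm or the gripper's body presses on something with over 40 N, if the wrist force passes 120 N, or if a joint passes its speed limit or range.

## Working session

There is one attempt and no reset: what is moved stays moved. The work goes in short steps, Python scripts to look and compute and a tool call to move; the robot and the scene stay as the last step left them, time stands still between calls to the robot, and variables do not carry over. Pictures are saved under pics/ and viewed, at most 10 in all, crops included, and the job is handed in when it is done.

Besides the shell and the picture viewer there is one more tool, called after ">>>" as name(argument=value, ...) on one line, values as JSON. step_arm: Moves the arm, as the interface text tells. Its arguments: {"type":"object","properties":{"increments":{"type":"array","items":{"type":"array"}},"fingers":{"type":"number"},"grip_force":{"type":"number"}},"required":["increments"]}

```bash
mkdir -p pics; cat > h.py <<'E'
import numpy as np, cv2
from plant import readout, cams, ctrl
def ray(cam,u,v):
    c=cams.get_calibration(cam)
    d=np.array([(u-c['cx'])/c['fx'],-(v-c['cy'])/c['fy'],-1.]); R=np.array(c['rotation'])
    return np.array(c['eye']),R@d
def atz(cam,u,v,z):
    e,d=ray(cam,u,v); return e+d*(z-e[2])/d[2]
def proj(cam,p):
    c=cams.get_calibration(cam); q=np.array(c['rotation']).T@(np.array(p)-np.array(c['eye']))
    return np.array([c['cx']+c['fx']*q[0]/-q[2], c['cy']+c['fy']*q[1]/q[2]])
def two(u1,v1,u2,v2):
    (a,d),(b,e)=ray('top',u1,v1),ray('scene',u2,v2)
    s=np.linalg.lstsq(np.c_[d,-e],b-a,rcond=None)[0]
    p,q=a+s[0]*d,b+s[1]*e; return (p+q)/2,np.linalg.norm(p-q)
E
python3 - <<'E'
from h import *
for n in('scene','top'):
    cv2.imwrite(f'pics/{n}0.png',cams.read_camera(n)[:,:,::-1]); print(n,cams.get_calibration(n))
print(readout.get_state(),ctrl.hold_point_z, cams.get_calibration('wrist'))
E
```

```text
scene {'fx': 470.59276250155796, 'fy': 470.59276250155796, 'cx': 314.28828984773196, 'cy': 234.41806738620136, 'eye': array([ 1.22458784, -0.35446615,  0.66662105]), 'rotation': array([0.38570717, 0.23770524, 0.46199896, 0.76241928])}
top {'fx': 457.589010398113, 'fy': 457.589010398113, 'cx': 322.8845083523272, 'cy': 234.23788224699823, 'eye': array([0.47722589, 0.01494707, 1.12707422]), 'rotation': array([ 0.02238501, -0.02071468, -0.7021488 ,  0.71137674])}
{'time': 0.1, 'qpos': array([ 9.77997837e-01,  2.87134385e-01,  1.57804255e+00,  1.45453351e-05,
        1.27864373e+00, -1.49974834e-01]), 'dq': array([-0.0016192 , -0.00246748, -0.00373621,  0.00017609, -0.00013404,
       -0.00057229]), 'joint_efforts': array([ 1.07871154e-03, -4.07302666e+01, -2.93697739e+01, -1.36305980e-04,
        3.48833441e-03,  1.77822147e-05]), 'eef_pos': array([0.28884305, 0.60940373, 0.23004084]), 'tcp_rot': array([ 2.19609119e-01,  9.75587307e-01, -1.03553303e-03, -4.10769489e-04]), 'contact_force': array([ 0.32787791, -0.09137818, -0.78427536]), 'wrist_torque': array([-0.00520722, -0.03312893,  0.00148506]), 'finger_force': 0.0, 'opening': 1.002559885164515} 0.0187 {'fx': 371.64829954431775, 'fy': 371.64829954431775, 'cx': 321.34172892215287, 'cy': 241.6797114394041, 'T_tool_cam': array([[ 2.69679576e-04,  9.49011709e-01,  3.15240707e-01,
         8.11719803e-02],
       [ 9.99999963e-01, -2.47564149e-04, -1.10196080e-04,
        -7.48437770e-04],
       [-2.65350726e-05,  3.15240725e-01, -9.49011741e-01,
        -1.41637488e-01],
       [ 0.00000000e+00,  0.00000000e+00,  0.00000000e+00,
         1.00000000e+00]])}
```

View pics/scene0.png

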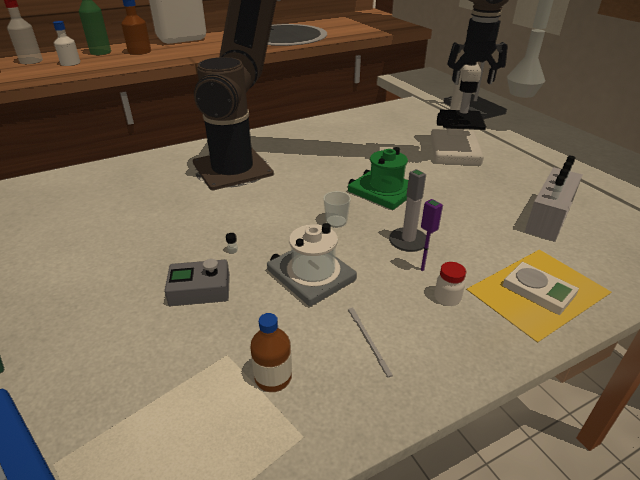

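View pics/top0.png

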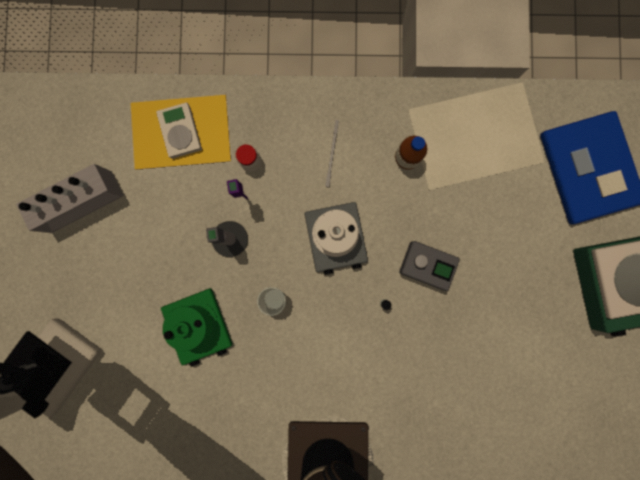

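Scene: the probe candidates are the grey handle in the stand (416,187), the purple look-alike (431,217), and black-topped pieces in the grey rack (565,170), which are not probes. I choose the grey one in the stand. The station is the white one (313,235), not the green one (388,170). The timer plunger is at (210,267). Top: plunger (422,262), guide (338,232), grey handle (214,235). Next is a close crop to check this.

```bash
sed -i "s/^import numpy.*/&\nfrom scipy.spatial.transform import Rotation as Ro/; s/np.array(c\['rotation'\])/Ro.from_quat(c['rotation']).as_matrix()/" h.py
python3 - <<'E'
from h import *
t=cv2.imread('pics/top0.png');s=cv2.imread('pics/scene0.png')
f=lambda im,u,v,w,h,k:cv2.resize(im[v:v+h,u:u+w],None,fx=k,fy=k,interpolation=cv2.INTER_CUBIC)
# each panel 400x300 : 80x60 px at x5 (top row), scene
a=f(t,190,200,80,60,5);b=f(t,298,200,80,60,5);c=f(t,390,230,80,60,5);d=f(s,380,165,80,60,5)
cv2.imwrite('pics/c1.png',np.vstack([np.hstack([a,b]),np.hstack([c,d])]))
a=f(s,280,215,80,60,5);b=f(s,170,245,80,60,5);c=f(s,380,200,80,60,5);d=f(s,390,180,80,60,5)
cv2.imwrite('pics/c2.png',np.vstack([np.hstack([a,b]),np.hstack([c,d])]))
E
```

```text
(no output)
```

View pics/c1.png

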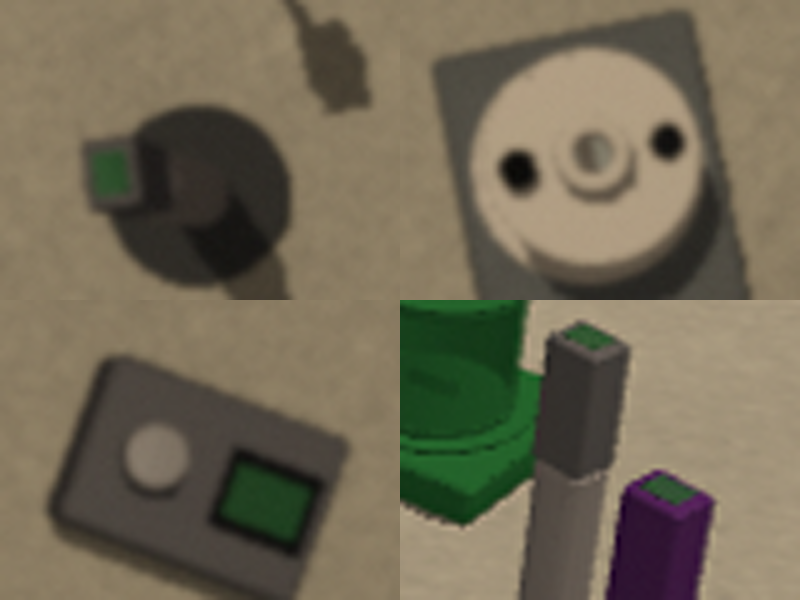

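View pics/c2.png

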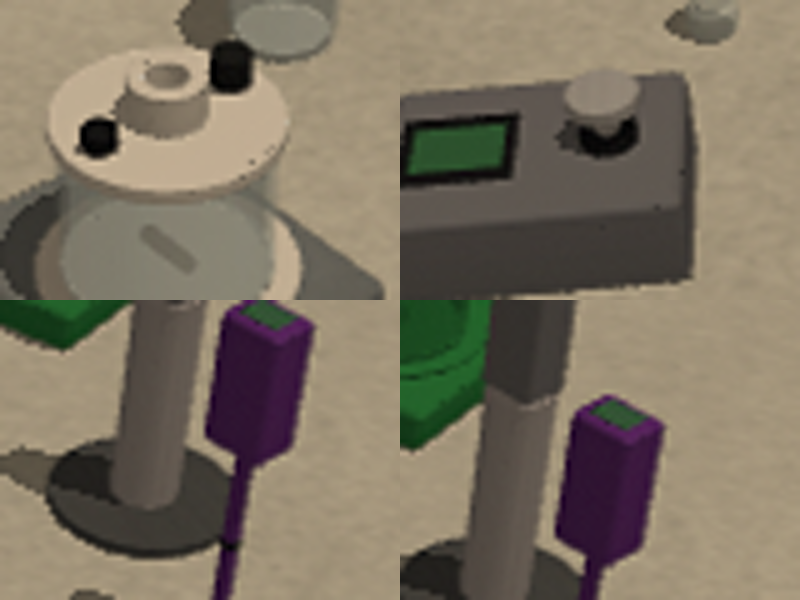

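c1 and c2 show: handle top centre at top (211.6,234.2) / scene (417.2,172.2), grey with its rod hidden in the tube; guide mouth at top (336.6,230.6) / scene (313,229.6); plunger disc at top (421,261) / scene (210,264.2). The purple one is the look-alike.

```bash
python3 - <<'E'
from h import *
np.set_printoptions(precision=4,suppress=True)
for n,t,s,z in[('handle',(211.6,234.2),(417.2,172.2),.18),('guide',(336.6,230.6),(313,229.6),.126),('plunger',(421,261),(210,264.2),.07)]:
    print(n,atz('top',*t,z),atz('scene',*s,z),two(*t,*s))
print('foot',atz('top',190+40-.4,200+39-.4,.006))
f=lambda x,y:atz('top',190+x/5-.4,200+y/5-.4,.18)[:2]
P=[f(*p) for p in[(84,142),(133,136),(143,203),(95,212)]]
for i in range(4):
    d=P[(i+1)%4]-P[i]; print(d,np.linalg.norm(d),np.degrees(np.arctan2(d[1],d[0])))
g=lambda x,y:atz('scene',380+(x-400)/5-.4,165+y/5-.4,.18)[:2]
P=[g(*p) for p in[(546,340),(580,321),(630,346),(597,361)]]
for i in range(4):
    d=P[(i+1)%4]-P[i]; print(d,np.linalg.norm(d),np.degrees(np.arctan2(d[1],d[0])))
h=lambda x,y:atz('top',390+x/5-.4,230+(y-300)/5-.4,.045)[:2]
a,b=h(118,358),h(345,440);print('timer yaw',np.degrees(np.arctan2(*(b-a)[::-1])))
st=readout.get_state();print(Ro.from_quat(st['tcp_rot']).as_matrix())
# station stopper axis
k=lambda x,y:atz('top',298+(x-400)/5-.4,200+y/5-.4,.122)[:2]
a,b=k(519,172),k(668,142);print(a,b,np.linalg.norm(b-a),(a+b)/2,np.degrees(np.arctan2(*(b-a)[::-1])))
for n,p in [('purple',atz('top',235,188,.17)),('beaker',atz('top',275,300,.07)),('amber',atz('top',418,145,.14)),('green',atz('top',183,330,.126)),('red',atz('top',246,155,.075))]:print(n,p)
E
```

```text
handle [0.5321 0.2484 0.18  ] [0.5337 0.2479 0.18  ] (array([0.5323, 0.2489, 0.179 ]), np.float64(0.0004555370635165729))
guide [ 0.5467 -0.0123  0.126 ] [ 0.5497 -0.0113  0.126 ] (array([ 0.5473, -0.0113,  0.1244]), np.float64(0.002214990160394683))
plunger [ 0.4829 -0.2091  0.07  ] [ 0.4893 -0.2104  0.07  ] (array([ 0.483 , -0.2097,  0.0652]), np.float64(0.0009173281595702819))
foot [0.5319 0.2468 0.006 ]
[ 0.0028 -0.0203] 0.02047456778763234 -82.24734708798604
[-0.0278 -0.0049] 0.02822430103636333 -169.98472037993514
[-0.004   0.0198] 0.020200104502559248 101.39956029000528
[0.029  0.0054] 0.02952181362188029 10.528424424643452
[-0.0037  0.0176] 0.01801945796251509 101.91449437660795
[0.0204 0.0062] 0.0212955817447186 16.890593991315857
[ 0.0017 -0.0157] 0.0157833145481007 -83.71353593923794
[-0.0184 -0.0081] 0.020102471159477588 -156.1441549745722
timer yaw -109.21859862752926
[[-0.9035  0.4285 -0.0013]
 [ 0.4285  0.9035 -0.0018]
 [ 0.0003 -0.0022 -1.    ]]
[0.539 0.021] [ 0.5531 -0.0444] 0.06694128554637387 [ 0.5461 -0.0117] -77.84993941086915
purple [0.6309 0.2042 0.17  ]
beaker [0.3891 0.1258 0.07  ]
amber [ 0.7356 -0.1877  0.14  ]
green [0.3266 0.3179 0.126 ]
red [0.724  0.1993 0.075 ]
```

>>> step_arm(increments=[[[20, -36, 6], [0, 0, 0.078]], [[20, -36, 6], [0, 0, 0.078]], [[20, -36, 6], [0, 0, 0.078]], [[20, -36, 6], [0, 0, 0.078]], [[20, -36, 6], [0, 0, 0.078]], [[20, -36, 6], [0, 0, 0.078]], [[20, -36, 6], [0, 0, 0.078]], [[20, -36, 6], [0, 0, 0.078]]], fingers=-1)

```text
time: 0.77
eef_pos: [0.4494, 0.32, 0.2792]
tcp_rot: [-0.093, 0.996, -0.0, -0.0]
contact_force: [1.1, -0.3, 0.4]
opening: 0.0
finger_force: 0.0
```

>>> step_arm(increments=[[[5, -40, 0], [0, 0, 0]], [[5, -40, 0], [0, 0, 0]], [[5, -40, 0], [0, 0, 0]], [[5, -40, 0], [0, 0, 0]], [[5, -40, 0], [0, 0, 0]], [[5, -40, 0], [0, 0, 0]], [[5, -40, 0], [0, 0, 0]], [[5, -40, 0], [0, 0, 0]]])

```text
time: 1.43
eef_pos: [0.4887, 0.0001, 0.279]
tcp_rot: [-0.091, 0.996, 0.0, -0.0]
contact_force: [0.5, -0.0, 0.7]
opening: -0.003
finger_force: 0.0
```

>>> step_arm(increments=[[[0, -40, -10], [0, 0, 0]], [[0, -40, -10], [0, 0, 0]], [[0, -40, -10], [0, 0, 0]], [[0, -40, -10], [0, 0, 0]], [[0, -20, -10], [0, 0, 0]], [[0, 0, -20], [0, 0, 0]], [[0, 0, 0], [0, 0, 0]], [[0, 0, 0], [0, 0, 0]]])

```text
time: 2.1
eef_pos: [0.4881, -0.1776, 0.2077]
tcp_rot: [-0.09, 0.996, 0.001, -0.002]
contact_force: [-0.7, 0.8, -0.3]
opening: 0.001
finger_force: 0.0
```

>>> step_arm(increments=[[[-3, -32, 0], [0, 0, 0]], [[0, 0, -30], [0, 0, 0]], [[0, 0, -30], [0, 0, 0]], [[0, 0, -30], [0, 0, 0]], [[0, 0, -28], [0, 0, 0]], [[0, 0, 0], [0, 0, 0]], [[0, 0, 0], [0, 0, 0]]])

```text
time: 2.68
eef_pos: [0.4859, -0.2089, 0.0911]
tcp_rot: [-0.091, 0.996, 0.001, -0.001]
contact_force: [0.2, 0.2, 0.9]
opening: -0.003
finger_force: 0.0
```

```bash
python3 - <<'E'
from h import *
a=cams.read_camera('scene')[:,:,::-1];b=cams.read_camera('top')[:,:,::-1]
f=lambda im,u,v:cv2.resize(im[v:v+60,u:u+80],None,fx=5,fy=5,interpolation=cv2.INTER_CUBIC)
cv2.imwrite('pics/p1.png',np.hstack([f(a,170,225),f(b,390,230)]))
s=readout.get_state();print(s['eef_pos'],s['contact_force'])
E
```

```text
[ 0.4879229  -0.21055545  0.09402588] [-0.45163289  0.40450019 -0.32924738]
```

View pics/p1.png

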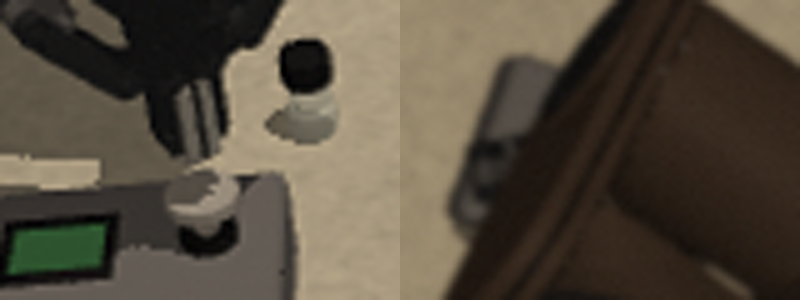

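The picture shows the shut finger tips directly above the disc (tip at panel (195,160), disc at (203,193)), within its 15 mm radius. Now I press.

>>> step_arm(increments=[[[0, 0, -10], [0, 0, 0]], [[0, 0, -10], [0, 0, 0]], [[0, 0, -4], [0, 0, 0]], [[0, 0, -4], [0, 0, 0]], [[0, 0, -3], [0, 0, 0]], [[0, 0, 0], [0, 0, 0]], [[0, 0, 0], [0, 0, 0]]])

```text
time: 3.37
eef_pos: [0.4865, -0.2102, 0.0609]
tcp_rot: [-0.09, 0.996, -0.0, 0.0]
contact_force: [-0.3, 1.4, 4.5]
opening: 0.002
finger_force: 2.5
```

>>> step_arm(increments=[[[0, 0, -1], [0, 0, 0]], [[0, 0, -1], [0, 0, 0]], [[0, 0, 0], [0, 0, 0]], [[0, 0, 0], [0, 0, 0]]])

```text
time: 3.7
eef_pos: [0.4866, -0.2103, 0.06]
tcp_rot: [-0.091, 0.996, 0.0, -0.0]
contact_force: [-2.6, 1.5, 10.8]
opening: 0.001
finger_force: 5.0
```

>>> step_arm(increments=[[[0, 0, -1], [0, 0, 0]], [[0, 0, 0], [0, 0, 0]], [[0, 0, 0], [0, 0, 0]]])

```text
time: 3.95
eef_pos: [0.4866, -0.2103, 0.0599]
tcp_rot: [-0.091, 0.996, 0.0, -0.0]
contact_force: [-5.2, 3.0, 14.6]
opening: 0.004
finger_force: 7.5
```

>>> step_arm(increments=[[[0, 0, 15], [0, 0, 0]], [[0, 0, 30], [0, 0, 0]], [[0, 0, 40], [0, 0, 0]], [[0, 0, 40], [0, 0, 0]], [[0, 0, 40], [0, 0, 0]], [[0, 20, 35], [0, 0, 0]], [[0, 40, 0], [0, 0, 0]], [[0, 40, 0], [0, 0, 0]]])

```text
time: 4.62
eef_pos: [0.4872, -0.1105, 0.2606]
tcp_rot: [-0.089, 0.996, -0.002, 0.003]
contact_force: [1.0, 0.5, -1.2]
opening: -0.002
finger_force: 0.0
```

>>> step_arm(increments=[[[0, 40, 0], [0, 0, 0]], [[0, 40, 0], [0, 0, 0]], [[0, 40, 0], [0, 0, 0]], [[0, 40, 0], [0, 0, 0]], [[0, 20, 0], [0, 0, 0]], [[0, 0, 0], [0, 0, 0]], [[0, 0, 0], [0, 0, 0]]], fingers=1)

```text
time: 5.2
eef_pos: [0.4857, 0.0706, 0.2567]
tcp_rot: [-0.092, 0.996, -0.0, -0.001]
contact_force: [0.7, -0.0, -0.4]
opening: 0.969
finger_force: 0.0
```

```bash
cat >> h.py <<'E'
def wrist():
    c=cams.get_calibration('wrist'); S=[readout.get_state()]; im=cams.read_camera('wrist')[:,:,::-1]
    return S[0],im
def wproj(s,p):
    c=cams.get_calibration('wrist'); T=np.eye(4);T[:3,:3]=Ro.from_quat(s['tcp_rot']).as_matrix();T[:3,3]=s['eef_pos']
    q=np.linalg.inv(T@c['T_tool_cam'])@np.r_[p,1]; x,y,z=q[0],-q[1],-q[2]
    r=np.hypot(x,y);th=np.arctan2(r,z); return np.array([c['cx']+c['fx']*th*x/r,c['cy']+c['fy']*th*y/r])
def wray(s,u,v,z):
    c=cams.get_calibration('wrist'); T=np.eye(4);T[:3,:3]=Ro.from_quat(s['tcp_rot']).as_matrix();T[:3,3]=s['eef_pos'];T=T@c['T_tool_cam']
    a,b=u-c['cx'],v-c['cy'];r=np.hypot(a,b);th=r/c['fx'];d=T[:3,:3]@np.array([np.sin(th)*a/r,-np.sin(th)*b/r,-np.cos(th)])
    return T[:3,3]+d*(z-T[2,3])/d[2]
E
python3 - <<'E'
from h import *
s,im=wrist();cv2.imwrite('pics/w1.png',im);print(s['eef_pos'],s['tcp_rot'],s['opening'])
for p in[(.5325,.2475,.18),(.547,-.0117,.126),(.485,-.21,.07)]:print(wproj(s,p))
import pickle;pickle.dump(s,open('s1.pkl','wb'))
E
```

```text
[0.48567056 0.07059632 0.25672034] [-9.18203298e-02  9.95775370e-01 -2.90264877e-04 -5.95771260e-04] 0.9685880034394144
[528.72613286 345.61165753]
[211.14415268 283.35962713]
[ 60.91610302 170.42238923]
```

View pics/w1.png

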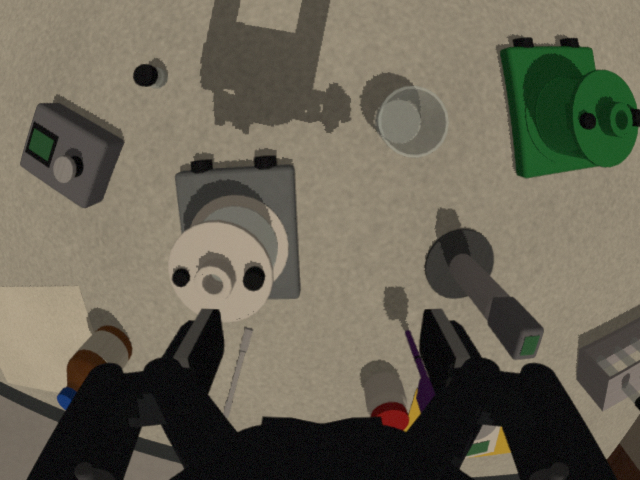

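The wrist picture shows the handle top at (530,344), predicted (529,346), and the guide mouth at (212,284), predicted (211,283), so both positions are confirmed. The plunger is standing again at (68,167). Next I go above the handle.

>>> step_arm(increments=[[[9, 35, 0], [0, 0, 0]], [[9, 35, 0], [0, 0, 0]], [[9, 35, 0], [0, 0, 0]], [[9, 35, 0], [0, 0, 0]], [[11, 37, 0], [0, 0, 0]], [[0, 0, 0], [0, 0, 0]], [[0, 0, 0], [0, 0, 0]], [[0, 0, 0], [0, 0, 0]]])

```text
time: 5.92
eef_pos: [0.5335, 0.2453, 0.2567]
tcp_rot: [-0.09, 0.996, -0.001, -0.001]
contact_force: [0.1, -0.8, 0.5]
opening: 0.998
finger_force: 0.0
```

```bash
python3 - <<'E'
from h import *
import pickle
np.set_printoptions(precision=4,suppress=True)
o=pickle.load(open('s1.pkl','rb'));print(wray(o,530,344,.18),wray(o,212,284,.126),wray(o,68,167,.07))
s,im=wrist();cv2.imwrite('pics/w2.png',cv2.resize(im[180:480,140:540],None,fx=2,fy=2));print(s['eef_pos'],s['tcp_rot'],s['opening'])
pickle.dump(s,open('s2.pkl','wb'))
print(wproj(s,(.5325,.2475,.18)))
for i in range(3):
    cams.read_camera('top');print(readout.get_state()['eef_pos'])
E
```

```text
[0.5309 0.248  0.18  ] [ 0.5474 -0.0109  0.126 ] [ 0.4803 -0.1998  0.07  ]
[0.5335 0.2453 0.2567] [-0.0897  0.996  -0.0005 -0.0006] 0.997935883390895
[325.939 254.677]
[0.5334 0.245  0.2571]
[0.5334 0.2451 0.2574]
[0.5333 0.2453 0.2575]
```

View pics/w2.png

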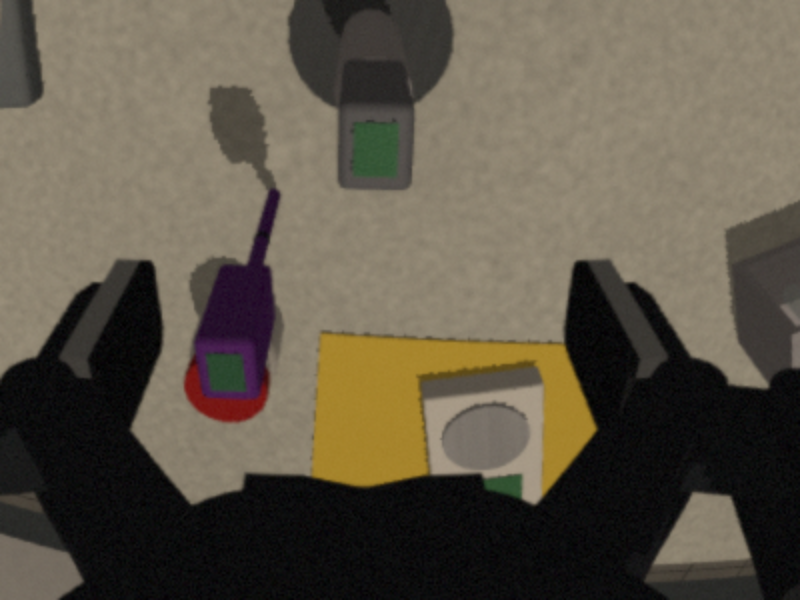

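The handle sits centred between the fingers, edges parallel to the pads, at crop (375.5,145.5), which is full-frame (327.6,252.6). The purple probe is well aside.

```bash
python3 - <<'E'
from h import *
import pickle
np.set_printoptions(precision=4,suppress=True)
s=pickle.load(open('s2.pkl','rb'));print(wray(s,327.6,252.6,.18),Ro.from_quat(s['tcp_rot']).as_matrix())
f=lambda x,y:wray(s,140+x/2,180+y/2,.18)
for a,b in[((341,105),(338,185)),((411,105),(412,185)),((338,103),(411,103))]:
    d=f(*b)-f(*a);print(d,np.degrees(np.arctan2(d[1],d[0])))
E
```

```text
[0.531  0.2483 0.18  ] [[-0.9839 -0.1788 -0.0011]
 [-0.1788  0.9839 -0.0011]
 [ 0.0013 -0.0009 -1.    ]]
[0.0265 0.0036 0.    ] 7.699586150608191
[0.0261 0.0057 0.    ] 12.241405647548866
[-0.004   0.0221  0.    ] 100.33734547188311
```

>>> step_arm(increments=[[[-2, 3, 0], [0, 0, 0]], [[0, 0, -25], [0, 0, 0]], [[0, 0, -25], [0, 0, 0]], [[0, 0, -25], [0, 0, 0]], [[0, 0, -25], [0, 0, 0]], [[0, 0, -24], [0, 0, 0]], [[0, 0, 0], [0, 0, 0]], [[0, 0, 0], [0, 0, 0]]])

```text
time: 6.78
eef_pos: [0.5301, 0.2494, 0.1322]
tcp_rot: [-0.09, 0.996, -0.0, -0.002]
contact_force: [-0.5, 0.4, -0.0]
opening: 0.996
finger_force: 0.0
```

>>> step_arm(increments=[[[0, 0, 0], [0, 0, 0]], [[0, 0, 0], [0, 0, 0]], [[0, 0, 0], [0, 0, 0]], [[0, 0, 0], [0, 0, 0]], [[0, 0, 0], [0, 0, 0]], [[0, 0, 0], [0, 0, 0]], [[0, 0, 0], [0, 0, 0]], [[0, 0, 0], [0, 0, 0]]], fingers=-1, grip_force=40)

```text
time: 7.45
eef_pos: [0.5318, 0.2501, 0.1344]
tcp_rot: [-0.09, 0.996, 0.0, 0.001]
contact_force: [-0.1, -0.3, 3.9]
opening: 0.277
finger_force: 42.1
```

>>> step_arm(increments=[[[0, 0, 10], [0, 0, 0]], [[0, 0, 20], [0, 0, 0]], [[0, 0, 20], [0, 0, 0]], [[0, 0, 20], [0, 0, 0]], [[0, 0, 20], [0, 0, 0]], [[0, 0, 20], [0, 0, 0]], [[0, 0, 20], [0, 0, 0]], [[0, 0, 20], [0, 0, 0]]])

```text
time: 8.12
eef_pos: [0.5306, 0.2498, 0.2837]
tcp_rot: [-0.091, 0.996, -0.0, -0.001]
contact_force: [0.6, -0.1, -2.0]
opening: 0.273
finger_force: 41.3
```

>>> step_arm(increments=[[[2, -20, 0], [0, 0, 0]], [[2, -30, 0], [0, 0, 0]], [[2, -30, 0], [0, 0, 0]], [[2, -30, 0], [0, 0, 0]], [[2, -30, 0], [0, 0, 0]], [[2, -30, 0], [0, 0, 0]], [[1, -30, 0], [0, 0, 0]], [[1, -20, 0], [0, 0, 0]]])

```text
time: 8.78
eef_pos: [0.5446, 0.0276, 0.2828]
tcp_rot: [-0.09, 0.996, -0.0, -0.001]
contact_force: [1.0, -0.5, -1.2]
opening: 0.272
finger_force: 41.4
```

>>> step_arm(increments=[[[0, -15, 0], [0, 0, 0]], [[0, -10, 0], [0, 0, 0]], [[0, -5, 0], [0, 0, 0]], [[0, 0, 0], [0, 0, 0]], [[0, 0, 0], [0, 0, 0]], [[0, 0, 0], [0, 0, 0]], [[0, 0, 0], [0, 0, 0]], [[0, 0, 0], [0, 0, 0]]])

```text
time: 9.45
eef_pos: [0.5452, 0.0007, 0.2834]
tcp_rot: [-0.091, 0.996, 0.0, 0.0]
contact_force: [-0.3, 0.3, -0.7]
opening: 0.278
finger_force: 41.4
```

```bash
python3 - <<'E'
from h import *
np.set_printoptions(precision=4,suppress=True)
import pickle
s,im=wrist();pickle.dump(s,open('s3.pkl','wb'));b=cams.read_camera('scene')[:,:,::-1]
cv2.imwrite('pics/raw_w3.png',im);cv2.imwrite('pics/raw_s3.png',b)
f=lambda im,u,v,w,h,k:cv2.resize(im[v:v+h,u:u+w],None,fx=k,fy=k,interpolation=cv2.INTER_CUBIC)
cv2.imwrite('pics/g1.png',np.hstack([f(im,220,120,200,300,2),f(b,265,125,100,150,4)]))
print(s,proj('scene',(.547,-.0115,.126)),wproj(s,(.547,-.0115,.126)))
E
```

```text
{'time': 9.45, 'qpos': array([-0.185 , -0.0385,  1.8388,  0.0001,  1.3413, -1.9382]), 'dq': array([-0.0037,  0.0014, -0.0002,  0.0002, -0.0004, -0.0009]), 'joint_efforts': array([ -0.0459, -28.8752, -30.4329,  -0.0012,  -0.0004,   0.0007]), 'eef_pos': array([0.5452, 0.0007, 0.2834]), 'tcp_rot': array([-0.0911,  0.9958,  0.0001,  0.    ]), 'contact_force': array([-0.309 ,  0.2946, -0.7458]), 'wrist_torque': array([0.0339, 0.0186, 0.0042]), 'finger_force': 41.427878737449646, 'opening': 0.27836706313148585} [312.2784 228.9134] [307.1308 221.0044]
```

View pics/g1.png

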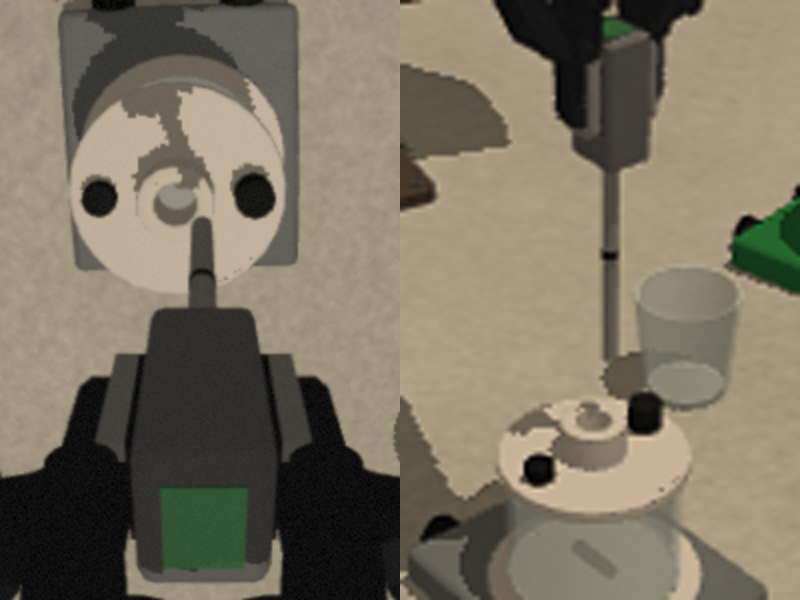

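The rod hangs upright above the cover. In the wrist view the tip is at panel (201,225) and the hole at (176,203). In the scene view the tip is at (609,358), the band at (609,255) and the hole at (594,415).

```bash
python3 - <<'E'
from h import *
np.set_printoptions(precision=4,suppress=True)
import pickle
s=pickle.load(open('s3.pkl','rb'))
W=lambda x,y:(220+x/2-.25,120+y/2-.25)
S=lambda x,y:(265+(x-400)/4-.4,125+y/4-.4)
print('rim',wray(s,*W(176,203),.126),atz('scene',*S(594,415),.126))
print('tip',wray(s,*W(201.5,225),.158),'pred',[wproj(s,s['eef_pos']+np.array([0,0,d]))for d in(-.122,-.062)],'meas',W(201.5,222),W(202,273))
for n,p in(('tip',(609,358)),('band',(609,255)),('rodtop',(612,169))):
    print(n,S(*p))
for d in(-.125,-.065,-.015):print(proj('scene',s['eef_pos']+np.array([0,0,d])))
E
```

```text
rim [ 0.5471 -0.011   0.126 ] [ 0.546  -0.0092  0.126 ]
tip [ 0.545  -0.0005  0.158 ] pred [array([321.9877, 234.0049]), array([322.2175, 264.1008])] meas (320.5, 230.75) (320.75, 256.25)
tip (316.85, 214.1)
band (316.85, 188.35)
rodtop (317.6, 166.85)
[317.2517 213.2403]
[317.1764 186.5771]
[317.1088 162.6709]
```

>>> step_arm(increments=[[[2, -5, 0], [0, 0, 0]], [[0, -5.5, 0], [0, 0, 0]], [[0, 0, -10], [0, 0, 0]], [[0, 0, -10], [0, 0, 0]], [[0, 0, 0], [0, 0, 0]], [[0, 0, 0], [0, 0, 0]], [[0, 0, 0], [0, 0, 0]], [[0, 0, 0], [0, 0, 0]]])

```text
time: 10.22
eef_pos: [0.5473, -0.0105, 0.2636]
tcp_rot: [-0.091, 0.996, -0.0, 0.0]
contact_force: [-0.1, 0.1, -0.9]
opening: 0.278
finger_force: 41.4
```

```bash
python3 - <<'E'
from h import *
np.set_printoptions(precision=4,suppress=True)
import pickle
s,im=wrist();pickle.dump(s,open('s4.pkl','wb'));b=cams.read_camera('scene')[:,:,::-1]
f=lambda im,u,v,w,h,k:cv2.resize(im[v:v+h,u:u+w],None,fx=k,fy=k,interpolation=cv2.INTER_CUBIC)
cv2.imwrite('pics/g2.png',np.hstack([f(im,280,190,80,120,5),f(b,275,155,80,120,5)]))
print(s['eef_pos'],s['tcp_rot'],wproj(s,(.547,-.011,.126)),wproj(s,s['eef_pos']+np.array([0,0,-.125])))
E
```

```text
[ 0.5473 -0.0105  0.2636] [-0.0905  0.9959 -0.      0.0002] [321.4895 227.5557] [322.017  232.7617]
```

View pics/g2.png

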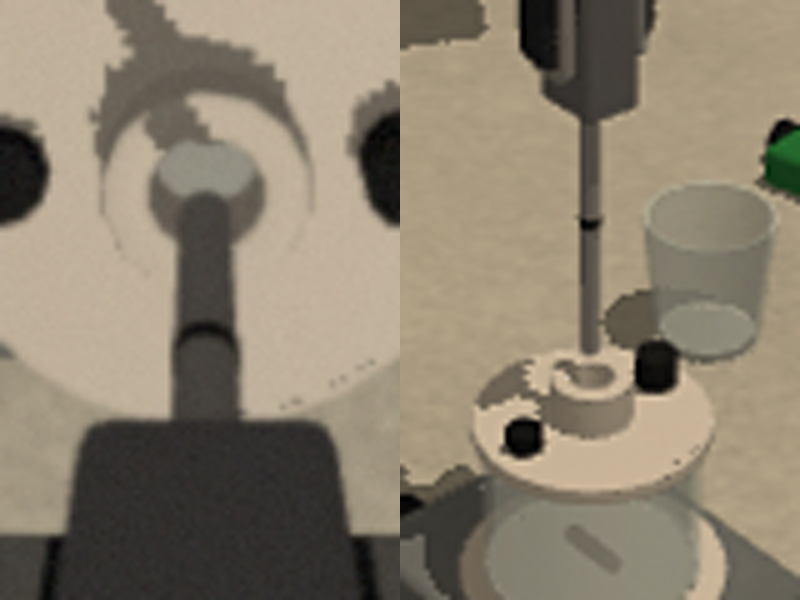

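Wrist view: hole centre at panel (207.5,194), tip about (205,213). Scene view: rod at x≈591, hole at x≈592, tip at y=352, hole at y≈376.

```bash
python3 - <<'E'
from h import *
np.set_printoptions(precision=4,suppress=True)
import pickle
s=pickle.load(open('s4.pkl','rb'))
W=lambda x,y:(280+x/5-.4,190+y/5-.4)
S=lambda x,y:(275+(x-400)/5-.4,155+y/5-.4)
print('rim',wray(s,*W(207.5,194),.126),atz('scene',*S(592,376),.126))
for z in(.137,.1385,.140):print('tip',wray(s,*W(205,213),z),atz('scene',*S(591,351),z))
# handle/rod top & band check for tilt & z
print('band',wray(s,*W(207,332),s['eef_pos'][2]-.0653),atz('scene',*S(591,224),s['eef_pos'][2]-.0653))
# sensitivity: projected 9mm ring of hole / 4mm ring of tip in panel px
for c,r,z in(((.5472,-.0108),.009,.126),((.5472,-.0108),.004,.1385)):
  for a in(0,90,180,270):
    p=wproj(s,(c[0]+r*np.cos(np.radians(a)),c[1]+r*np.sin(np.radians(a)),z));print(r,a,(p-[280,190]+.4)*5)
E
```

```text
rim [ 0.5477 -0.0112  0.126 ] [ 0.5504 -0.0116  0.126 ]
tip [ 0.5476 -0.0116  0.137 ] [ 0.5489 -0.0112  0.137 ]
tip [ 0.5471 -0.0117  0.1385] [ 0.5508 -0.0122  0.1385]
tip [ 0.5467 -0.0117  0.14  ] [ 0.5527 -0.0131  0.14  ]
band [ 0.5437 -0.012   0.1983] [ 0.5529 -0.0127  0.1983]
0.009 0 [200.1643 245.0282]
0.009 90 [266.9326 201.1732]
0.009 180 [220.9665 136.4616]
0.009 270 [153.8254 181.2511]
0.004 0 [205.7795 239.5226]
0.004 90 [236.7779 219.1537]
0.004 180 [215.4237 189.3778]
0.004 270 [184.3429 209.952 ]
```

>>> step_arm(increments=[[[0.3, 0.4, 0], [0, 0, 0]], [[0, 0, -8], [0, 0, 0]], [[0, 0, -8], [0, 0, 0]], [[0, 0, -8], [0, 0, 0]], [[0, 0, -8], [0, 0, 0]], [[0, 0, -8], [0, 0, 0]], [[0, 0, 0], [0, 0, 0]], [[0, 0, 0], [0, 0, 0]]])

```text
time: 10.98
eef_pos: [0.547, -0.0101, 0.2222]
tcp_rot: [-0.09, 0.996, 0.0, -0.001]
contact_force: [0.5, 0.3, -0.7]
opening: 0.278
finger_force: 41.4
```

>>> step_arm(increments=[[[0, 0, -8], [0, 0, 0]], [[0, 0, -8], [0, 0, 0]], [[0, 0, -6], [0, 0, 0]], [[0, 0, -4], [0, 0, 0]], [[0, 0, 0], [0, 0, 0]], [[0, 0, 0], [0, 0, 0]], [[0, 0, 0], [0, 0, 0]], [[0, 0, 0], [0, 0, 0]]])

```text
time: 11.65
eef_pos: [0.5478, -0.0103, 0.1978]
tcp_rot: [-0.09, 0.996, -0.0, 0.0]
contact_force: [-0.9, -0.1, -0.7]
opening: 0.278
finger_force: 41.4
```

```bash
python3 - <<'E'
from h import *
np.set_printoptions(precision=4,suppress=True)
import pickle
s,im=wrist();pickle.dump(s,open('s5.pkl','wb'));b=cams.read_camera('scene')[:,:,::-1]
f=lambda im,u,v,w,h,k:cv2.resize(im[v:v+h,u:u+w],None,fx=k,fy=k,interpolation=cv2.INTER_CUBIC)
cv2.imwrite('pics/g3.png',np.hstack([f(im,290,220,66,66,6),f(b,288,193,50,50,8)[:396]]))
z=[]
for i in range(5):
    cams.read_camera('top');t=readout.get_state();z.append(np.r_[t['eef_pos'],t['contact_force']])
print(np.mean(z,0),s['eef_pos'],s['tcp_rot'])
E
```

```text
[ 0.5476 -0.0102  0.1976  0.0872  0.0587 -1.3618] [ 0.5478 -0.0103  0.1978] [-0.0905  0.9959 -0.0002  0.0005]
```

View pics/g3.png

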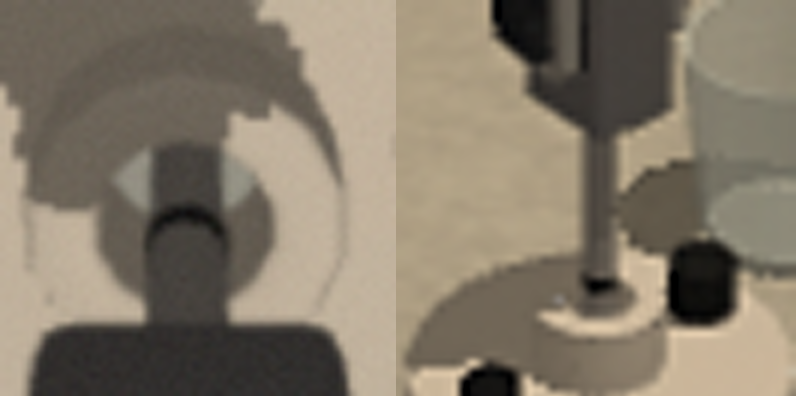

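Wrist view: rod at x≈187 against hole centre 186, so it is centred sideways. The band's near side is at (187,213). Scene view: band at (600,284), just above the mouth. Next I compute the remaining drop and the fore-aft offset.

```bash
python3 - <<'E'
from h import *
np.set_printoptions(precision=2,suppress=True)
import pickle
s=pickle.load(open('s5.pkl','rb'))
s['eef_pos']=np.array([.5476,-.0102,.1976])
W=lambda p:(p-[290,220]+.4)*6
S=lambda p:(p-[288,193]+.4)*8+[396,0]
h=np.array([.5475,-.0109])
ring=lambda P,F,c,r,z:np.array([F(P([c[0]+r*np.cos(a),c[1]+r*np.sin(a),z]))for a in np.linspace(0,2*np.pi,72)])
w=lambda p:wproj(s,p); sc=lambda p:proj('scene',p)
for c in((.5465,-.0109),(.5475,-.0109),(.5485,-.0109)):
    q=ring(w,W,c,.009,.126);o=ring(w,W,c,.017,.126);qs=ring(sc,S,c,.017,.126)
    print('hole wrist',q.min(0),q.max(0),'outer',o.min(0),o.max(0),'scene outer',qs.min(0),qs.max(0))
e=sc.__call__
for x in(.5465,.5475,.5485):
  for z in(.130,.1323,.134):
    q=ring(w,W,(x,-.0109),.004,z); cam=np.array(cams.get_calibration('scene')['eye'][:2])-[x,-.0109];cam/=np.linalg.norm(cam)
    print(x,z,'band near wrist y',q[:,1].min(),'x',q[:,0].min(),q[:,0].max(),'scene',S(sc(np.r_[np.array([x,-.0109])+.004*cam,z])))
E
```

```text
hole wrist [102.97 137.06] [279.08 301.73] outer [24.88 61.08] [357.16 371.9 ] scene outer [526.04 249.62] [663.27 329.15]
hole wrist [101.34 146.3 ] [277.19 310.46] outer [23.36 70.52] [355.16 380.39] scene outer [527.83 251.63] [665.17 331.28]
hole wrist [ 99.71 155.51] [275.3  319.16] outer [21.86 79.93] [353.16 388.85] scene outer [529.63 253.64] [667.08 333.41]
0.5465 0.13 band near wrist y 197.23296737483537 x 151.23980390835686 230.83995362610563 scene [594.62 284.99]
0.5465 0.1323 band near wrist y 205.22402208865947 x 150.86069599247855 231.2346877287099 scene [594.54 277.36]
0.5465 0.134 band near wrist y 211.231650166343 x 150.57595625839588 231.53116585148052 scene [594.48 271.71]
0.5475 0.13 band near wrist y 206.46628558428705 x 149.50618087910902 228.98570299628466 scene [596.47 287.07]
0.5475 0.1323 band near wrist y 214.53512632349413 x 149.11125674368566 229.36144252951965 scene [596.39 279.44]
0.5475 0.134 band near wrist y 220.60091404962714 x 148.81465608222834 229.6436370783273 scene [596.34 273.79]
0.5485 0.13 band near wrist y 215.67130452792964 x 147.77833137620974 227.13660939836745 scene [598.32 289.15]
0.5485 0.1323 band near wrist y 223.81713095065595 x 147.36773982141494 227.49349292248883 scene [598.25 281.52]
0.5485 0.134 band near wrist y 229.94046837320673 x 147.05939152970745 227.76150961468784 scene [598.19 275.86]
```

>>> step_arm(increments=[[[0, 0, -3], [0, 0, 0]], [[0, 0, -3], [0, 0, 0]], [[0, 0, 0], [0, 0, 0]], [[0, 0, 0], [0, 0, 0]], [[0, 0, 0], [0, 0, 0]], [[0, 0, 0], [0, 0, 0]], [[0, 0, 0], [0, 0, 0]], [[0, 0, 0], [0, 0, 0]]])

```text
time: 12.67
eef_pos: [0.5476, -0.0102, 0.1915]
tcp_rot: [-0.09, 0.996, -0.0, 0.0]
contact_force: [0.3, 0.3, -1.4]
opening: 0.277
finger_force: 41.4
```

```bash
python3 - <<'E'
from h import *
np.set_printoptions(precision=4,suppress=True,linewidth=200)
g=cv2.imread('pics/g3.png',0)
print('before scene rows@8',g[240:340:8,596:606].mean(1).astype(int))
z=[];B=[];W=[]
for i in range(4):
    B.append(cams.read_camera('scene').mean(2));W.append(cams.read_camera('wrist').mean(2));t=readout.get_state();z.append(np.r_[t['eef_pos'],t['contact_force'],t['opening']])
print(np.mean(z,0))
b=np.mean(B,0);w=np.mean(W,0)
print('scene');print(b[223:238,306:324].astype(int))
W=cv2.resize(w[220:286,290:356].astype(np.float32),None,fx=6,fy=6,interpolation=cv2.INTER_CUBIC)
print('wrist col',W[150:330:6,182:192].mean(1).astype(int))
print('wrist row y228..', [ (r,W[r-3:r+3,80:300:6].mean(0).astype(int)) for r in(210,228,246,264)])
E
```

```text
before scene rows@8 [ 79  84  83  84  92  34  12  70  86  89 158 203 148]
[ 0.5475 -0.0102  0.1914  0.0026  0.1524 -1.1175  0.2741]
scene
[[153 153 152 155 150 105  71  74  87 122 147  86  87  83  85  86  82  62]
 [153 150 137 135 121  92  71  74  85 123 168 163 148  91  93  89  61  16]
 [ 96  97  97  97  95  80  72  73  92 144 180 182 183 189 186 152  48  18]
 [ 99  99 100 100  97  81  73  75  98 147 184 182 178 180 183 173  43  20]
 [ 99  99 100 101 100  82  74  83  98 145 182 181 180 181 182 171   0  13]
 [100 100 100 101  99  82  75  84  88  95 115 162 180 181 184 169   0  10]
 [100 100 102  98  99  81  75  85  85  78  97 113 177 181 177 133   0  10]
 [ 99 107 129  97  94  46  27  46  42  52  99 111 163 181 184 167   0   9]
 [100 105 107 119  97  49  13  16  29  70 109 145 182 182 178 134  10   8]
 [123 187 186 182 154 106  90  94 102 137 152 183 183 181 160 118  70  14]
 [110 155 181 181 184 185 188 187 186 185 183 184 180 153  98 120 104  83]
 [ 96  97 111 142 169 174 183 183 184 181 165 156 126 122 123 137 189 188]
 [ 98  99 100  98 103 107 100 115 118 118 117 122 124 125 122 
[... 387 characters left out ...]
 21,  20,  31,  42,  52,  66, 114, 138, 142, 138, 128, 108, 121, 156, 170, 174, 175, 175, 175])), (228, array([ 97,  96,  94,  92,  89,  89,  89,  92, 103, 121, 131,  94,  49,  30,  43,  53,  57,  59,  58,  57,  55,  47,  30,  31,  71, 103, 109,  97,  90,  89,  88,  92, 134, 162, 171, 174, 175])), (246, array([175, 162, 130, 100,  89,  89,  89,  91,  91,  91,  89,  54,  55,  61,  65,  65,  66,  66,  66,  65,  66,  65,  64,  59,  47,  68,  88,  91,  90,  88,  88,  88, 111, 152, 168, 174, 174])), (264, array([174, 168, 135, 101,  90,  89,  88,  89,  89,  88,  90,  65,  61,  63,  65,  64,  66,  66,  66,  65,  65,  64,  63,  62,  62,  76,  88,  88,  88,  88,  88,  89, 106, 151, 168, 173, 174]))]
```

The numbers agree. The band middle is about 126 mm up, from both the tool height and the rows in the scene image. The rod is centred to about 0.3 mm sideways, and there is no side force. Handing in.

```bash
python3 -c "
from plant import sign_off
print(sign_off())"
```

```text
the job is handed in; nothing more can be done
None
```

The job is handed in: I pressed the timer's plunger to its stop and saw it back up afterwards, and the probe is held still and upright in the guide, band level with the rim to about 1 mm, centred to within about 1 mm, with no contact force seen.

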